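# Load two cartons into the labeller's guarded infeed lane

### The job

Load exactly two of the three small cartons into the labelling lane, upright and lengthwise between its guide rails: slide them in under its low roofed guard until the first rests against the end stop and the second is right up against the first. Leave the third carton and everything else on the worktop as they stand.

Things in the scene. Friction and masses are not known exactly. Their poses are not given: they have to be found in the camera images.
- lane: labelling lane, fixed to the worktop. Origin on the worktop, on its centre line, under the guard's front lip; x along the lane INTO the guard, y across, z up. Two steel guide rails 12 mm high, inner faces at y = +-27 mm, 10 mm thick, from x = -100 mm (flared to x = -125 mm at the mouth) to the end; no floor: cartons slide on the worktop
- lane_lip (a point): middle of the lower edge of the front lip of the lane's guard (sheet aluminium roof, clear sides): lane x = 0, z = 80 mm. The guard covers lane x = 0 to 156 mm: roof underside 80 mm, top 85 mm above the worktop; closed sides, inside y = +-38 mm, outside +-45 mm (screw feet to +-54 mm); open only at the front
- lane_stop (a point): foot of the steel end stop that closes the lane's far end, on the centre line: lane x = 150 mm, z = 0
- carton_a: one of three identical small brown cardboard cartons, 66 mm long (its x) x 48 mm wide (its y) x 50 mm high, closed and rigid, about 0.12 kg. Origin at the centre of its underside, z up
- carton_b: one of three identical small brown cardboard cartons, 66 mm long (its x) x 48 mm wide (its y) x 50 mm high, closed and rigid, about 0.12 kg. Origin at the centre of its underside, z up
- carton_c: one of three identical small brown cardboard cartons, 66 mm long (its x) x 48 mm wide (its y) x 50 mm high, closed and rigid, about 0.12 kg. Origin at the centre of its underside, z up
- date_stamp: black and grey hand date stamp standing upright, 30x42x88 mm; a bystander to be left alone. Origin at the centre of its underside
- calib_weight: small brass knobbed weight, 29 mm across, 48 mm high; a bystander to be left alone. Origin at the centre of its underside

How it is judged:
By the outcome, as a careful person would: the job done as asked, in the order asked, and still so for the second after the job is handed in, with the robot touching nothing.
It also fails if it takes over 72 s, if anything falls off the work surface, if the arm or the gripper's body presses on something with over 40 N, if the wrist force passes 120 N, or if a joint passes its speed limit or range.

### The arm

A 7-joint arm with a two-finger parallel gripper is mounted at the origin on a cart in front of the work surface, level with it; the furniture and walls round the work are solid. World frame = base frame: x ahead of the robot, y to its left, z up, the work surface at z = 0. Lengths are in m, angles in rad, forces in N, time in s.
With the tool pointing down it reaches from about 0.4 to 0.85 m from the base axis. Payload 10.4 kg.
Tool frame: the origin (TCP) lies midway between the tips of the shut fingers; the grasp point (between the pads) lies 19 mm behind it; z points along the fingers, x is the direction in which the jaws open and shut, and the axes are right-handed (so a half turn about z gives the same grasp; the last joint's range is limited). The gripper opens to 85 mm and grips with 20 to 120 N. Pads are 22 mm wide; open, the fingers measure 114 mm over their backs; the gripper's body (76 mm by 85 mm) begins 54 mm behind the grasp point. The pads swing forward as they close: fully open they stand 13 mm farther back than shut.
Start: joints at [1.314, 0.332, -0.065, 1.46, 0.022, 1.35, -0.088], TCP at [0.145, -0.608, 0.231] pointing down, gripper open.
Joint ranges: [-2.6, 2.6], [-0.5, 2.12], [-1.47, 1.34], [0.16, 2.42], [-1.27, 4.41], [0.06, 2.06], [-2.6, 2.6]. Speed limits (rad/s): [2.22, 2.22, 2.79, 2.79, 3.14, 3.14, 3.14].

### API

Orientations are given as a unit quaternion [x, y, z, w].
In Python, from workcell import manip, cams gives the robot as it stands.
- The arm moves only by the tool move_arm, never from a script. Its argument "moves" is a list of rows, each a list of 7 numbers: the turn, a rotation vector about the tool's x, y, z in degrees, then the shift along the tool's x, y, z in m, then the finger opening in m, from 0 to 0.0854. A call has 1 to 10 rows; each row is the pose to reach, as a shift and turn from the pose commanded when the call began, along the tool's axes at that moment; what a row does not reach only later rows make up. A row lasts 1/10 s, in which the tool goes at most 50 mm and 8.59 degrees, less where a joint would pass 70% of its speed; a pose out of reach is approached as far as the arm can. A call with a gripper value outside its range is refused whole. The fingers move at their own pace and stop on an object; "grip_force" is the grip in N (left out, the last holds). Time passes only in rows, so rows that repeat a pose let the fingers close. It gives the time, the measured TCP pose, the force and the opening at its end, in the units of the state.
- manip.get_obs(): the state, without advancing time (a new reading comes with each control period).
- cams.camera(name): name is "side" or "top" or "wrist"; returns the picture (480x640x3 uint8, red, green, blue); there is no depth.
- cams.camera_params(name): a dict with "fx", "fy", "cx", "cy" (pixels), "dist_coeffs" ([k1, k2, p1, p2, k3] as OpenCV has them; the pictures are not rectified), "xyz" and "rotation" of the camera in the world. Camera axes: x right, y up, looking along -z (the intrinsics and any distortion apply to the point x, -y, -z); pixel columns grow to the right and rows downward; lengths in m; the calibration is good to about 2 mm. A picture is of the moment at which its call begins: read the wrist's pose just before it. camera_params takes no time and is no camera call; for the wrist camera it gives the pose at the moment of the call.
- manip.hand_in(): hands the job in, once; it reports no verdict.
The state is a dict: "clock": time; "joint_pos": joint angles; "joint_velocities": joint speeds; "tau": joint torques, N m; "position": TCP position; "ee_rot": TCP orientation; "ft_force": force on the tool from outside, world axes, zero at the start; "torque": the same for the moment, N m; "grip_width": opening from 0.0 (shut) to 1.0 (fully open).
Only numpy, scipy, OpenCV 4.12 (cv2) and the standard library are available. Lean on these libraries where they do the work, as an engineer would, in place of code of your own. Each camera call takes 0.05 s, during which the arm holds its last target. There are 200 camera calls.

## Working session

There is one attempt and no reset: what is moved stays moved. The work goes in short steps, Python scripts to look and compute and a tool call to move; the robot and the scene stay as the last step left them, time stands still between calls to the robot, and variables do not carry over. Pictures are saved under pics/ and viewed, about 8 in all and at most 12, crops included, and the job is handed in when it is done.

Besides the shell and the picture viewer there is one more tool, called after ">>>" as name(argument=value, ...), one argument or row to a line, values as JSON. move_arm: Moves the arm, as the interface text tells. Its arguments: {"type":"object","properties":{"moves":{"type":"array","items":{"type":"array","items":{"type":"number"}}},"grip_force":{"type":"number"}},"required":["moves"]}

```bash
mkdir -p pics; ls
python3 - <<'E'
from workcell import manip, cams
import cv2
o=manip.get_obs(); print(o)
for n in("side","top"):
    im=cams.camera(n); cv2.imwrite(f"pics/{n}0.png",im[:,:,::-1]); print(n,cams.camera_params(n))
E
```

```text
pics
{'clock': 0.0, 'joint_pos': array([ 1.31434954,  0.33286622, -0.06469136,  1.46096129,  0.02157086,
        1.34988477, -0.08854245]), 'joint_velocities': array([-8.78375000e-05, -8.19077343e-04, -7.81949721e-04, -5.08315145e-04,
        2.95309421e-04, -1.05107980e-03, -7.34755923e-04]), 'tau': array([ 3.37413949e-04, -6.25437355e+01,  4.93911677e-02, -3.91609597e+01,
        1.63116760e-02,  9.64040577e-03,  3.86928821e-05]), 'position': array([ 0.14473668, -0.60761917,  0.23050989]), 'ee_rot': array([ 7.84756663e-01, -6.19803575e-01, -5.71865292e-04, -4.25506885e-04]), 'ft_force': array([-0.55012141,  0.18214081,  0.42740805]), 'torque': array([-0.04542819,  0.02162366,  0.00969635]), 'grip_width': 1.0036804119241516}
side {'fx': 549.2625469192889, 'fy': 549.2625469192889, 'cx': 323.1457486063711, 'cy': 238.38946447458153, 'dist_coeffs': array([-0.0720889,  0.       ,  0.       ,  0.       ,  0.       ]), 'xyz': array([ 0.52776318, -0.80773914,  0.51861446]), 'rotation': array([ 0.50538641,  0.00149926, -0.01417756,  0.86277536])}
top {'fx': 475.03060006056216, 'fy': 475.03060006056216, 'cx': 320.47355095305136, 'cy': 238.3356911897607, 'dist_coeffs': array([-0.04691382,  0.        ,  0.        ,  0.        ,  0.        ]), 'xyz': array([ 0.40237321, -0.0135057 ,  0.93446374]), 'rotation': array([ 0.06863608, -0.05005329, -0.700371  ,  0.70870602])}
```

View pics/side0.png

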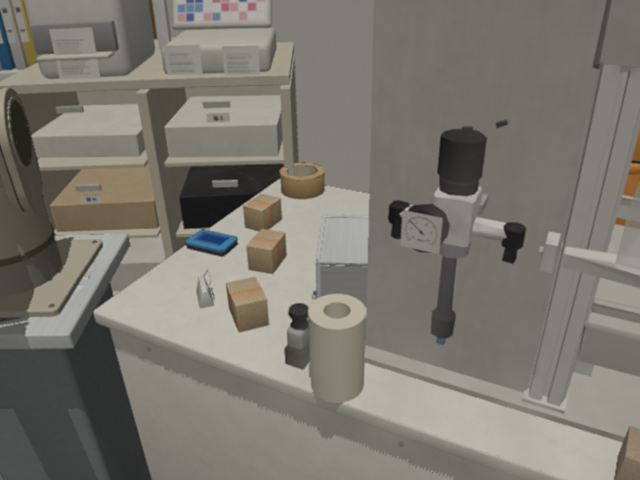

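View pics/top0.png

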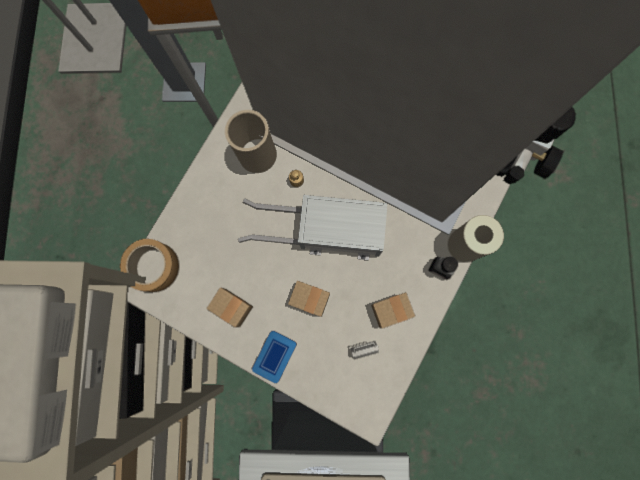

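Side view: the cartons run in a diagonal row, with the guard right of them. Top view: the guard spans about (300–386, 195–255) and opens to the left, with rail mouths near (245,203) and (240,239). The cartons are at (230,307), (309,299) and (390,310). The weight is at (296,178) and the stamp at (443,267). Next I'll measure these.

```bash
cat > h.py <<'E'
import numpy as np, cv2
from scipy.spatial.transform import Rotation as R
from workcell import manip, cams
def ray(p,uv):
    K=np.array([[p['fx'],0,p['cx']],[0,p['fy'],p['cy']],[0,0,1]])
    n=cv2.undistortPoints(np.array(uv,float).reshape(-1,1,2),K,p['dist_coeffs']).reshape(-1,2)
    d=np.c_[n[:,0],-n[:,1],-np.ones(len(n))]
    return p['xyz'],R.from_quat(p['rotation']).apply(d)
def plane(p,uv,z):
    o,d=ray(p,uv); return o+d*((z-o[2])/d[:,2])[:,None]
def proj(p,X):
    X=np.atleast_2d(X); c=R.from_quat(p['rotation']).inv().apply(X-p['xyz'])*[1,-1,-1]
    K=np.array([[p['fx'],0,p['cx']],[0,p['fy'],p['cy']],[0,0,1]])
    return cv2.projectPoints(c,np.zeros(3),np.zeros(3),K,p['dist_coeffs'])[0].reshape(-1,2)
E
python3 - <<'E'
from h import *
p=cams.camera_params('top'); im=cv2.imread('pics/top0.png')
hsv=cv2.cvtColor(im,cv2.COLOR_BGR2HSV)
m=cv2.inRange(hsv,(5,70,130),(20,200,255)); m[:270]=0;m[:,:180]=0;m[340:]=0
for c in cv2.findContours(m,0,1)[0]:
    if cv2.contourArea(c)>200:
        b=cv2.boxPoints(cv2.minAreaRect(c)); w=plane(p,b,.05)[:,:2]
        print(b.round(1).tolist(), w.mean(0).round(4), [np.linalg.norm(w[i]-w[i-1]).round(4) for i in range(4)],
          [np.degrees(np.arctan2(*(w[i]-w[i-1])[::-1])).round(1) for i in range(4)])
crop=im[170:350,200:440]
cv2.imwrite('pics/c1.png',cv2.resize(crop,None,fx=3.3,fy=3.3,interpolation=cv2.INTER_CUBIC))
E
```

```text
[[373.1000061035156, 304.0], [405.5, 291.79998779296875], [414.70001220703125, 316.1000061035156], [382.20001220703125, 328.29998779296875]] [ 0.42   -0.1261] [np.float64(0.047), np.float64(0.0643), np.float64(0.0472), np.float64(0.0637)] [np.float64(20.6), np.float64(-69.0), np.float64(-160.0), np.float64(110.8)]
[[205.89999389648438, 308.70001220703125], [220.10000610351562, 286.79998779296875], [248.60000610351562, 305.20001220703125], [234.39999389648438, 327.1000061035156]] [0.4215 0.1824] [np.float64(0.0639), np.float64(0.0479), np.float64(0.0643), np.float64(0.0475)] [np.float64(59.1), np.float64(-31.1), np.float64(-121.3), np.float64(148.5)]
[[287.70001220703125, 304.0], [296.79998779296875, 279.79998779296875], [329.5, 292.1000061035156], [320.3999938964844, 316.29998779296875]] [0.44   0.0314] [np.float64(0.0645), np.float64(0.0478), np.float64(0.065), np.float64(0.0475)] [np.float64(70.5), np.float64(-19.4), np.float64(-109.8), np.float64(160.0)]
```

View pics/c1.png

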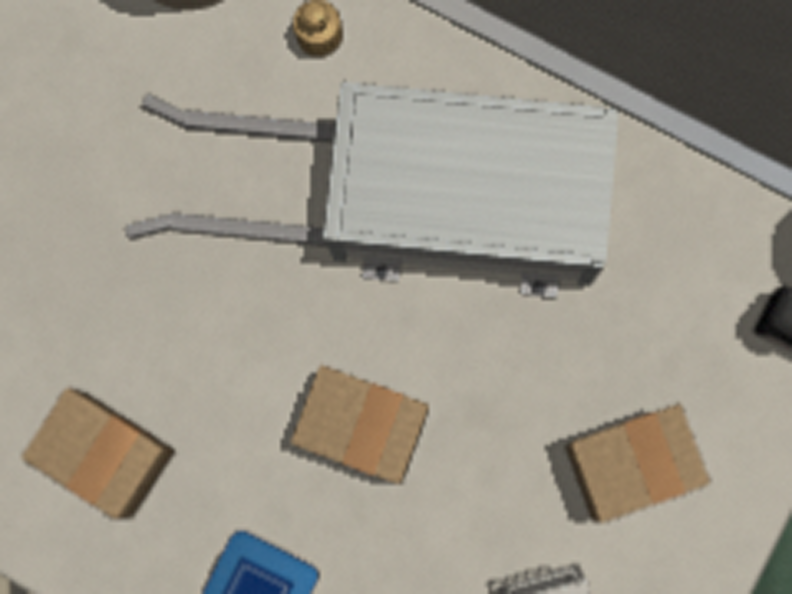

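Run:
```python
from h import *
p=cams.camera_params('top')
f=lambda l:np.array(l)/3.3+[200,170]-.35
roof=plane(p,f([(345,80),(326,240),(605,263),(617,104)]),.085)[:,:2]
print(roof.round(4), [np.linalg.norm(roof[i]-roof[i-1]).round(4) for i in range(4)])
rail=plane(p,f([(184,122),(318,131),(175,221),(305,235)]),.012)[:,:2]; print(rail.round(4))
ang=lambda v:np.degrees(np.arctan2(v[1],v[0])).round(2)
print('roof dirs',ang(roof[2]-roof[1]),ang(roof[3]-roof[0]),'front',ang(roof[1]-roof[0])) 
print('rail dirs',ang(rail[1]-rail[0]),ang(rail[3]-rail[2]),'mid rail start',rail[[0,2]].mean(0), 'sep',rail[0]-rail[2])
print('lip mid',roof[:2].mean(0),'end mid',roof[2:].mean(0))
w=plane(p,f([(317,35)]),.02); print('weight',w)
print('shot',plane(p,f([(780,320)]),.0))
```

```text
[[ 0.6293  0.0411]
 [ 0.5386  0.0498]
 [ 0.5273 -0.1031]
 [ 0.6167 -0.1105]] [np.float64(0.1522), np.float64(0.0912), np.float64(0.1533), np.float64(0.0897)]
[[0.6219 0.1431]
 [0.6169 0.0615]
 [0.5609 0.1463]
 [0.5532 0.0679]]
roof dirs -94.2 -94.75 front 174.55
rail dirs -93.5 -95.64 mid rail start [0.591409  0.1447161] sep [ 0.06099787 -0.00314916]
lip mid [0.5839393  0.04546857] end mid [ 0.57203154 -0.10679186]
weight [[0.67468496 0.06286837 0.02      ]]
shot [[ 0.50649804 -0.21616486  0.        ]]
```

```bash
cat >> h.py <<'E'
LO=np.array([.584,.0455]); LA=np.radians(-94.6)
LX=np.array([np.cos(LA),np.sin(LA)]); LY=np.array([-LX[1],LX[0]])
def down(a,tilt=0): # tool x at world angle a deg, tool z down, then turned tilt deg about tool x
    a=np.radians(a); x=np.array([np.cos(a),np.sin(a),0]); z=np.array([0,0,-1.])
    return R.from_matrix(np.c_[x,np.cross(z,x),z])*R.from_euler('x',tilt,degrees=True)
def lane(x,y,z): return np.r_[LO+x*LX+y*LY,z]
def go(pos,rot,o=None):
    o=o or manip.get_obs(); c=R.from_quat(o['ee_rot'])
    print('row',np.degrees((c.inv()*rot).as_rotvec()).round(1),c.inv().apply(np.array(pos)-o['position']).round(4),
     'from',o['position'].round(4),'f',o['ft_force'].round(1),'w',round(o['grip_width'],3),'t',round(o['clock'],2))
E
python3 -c "
from h import *
go([.44,.0314,.13],down(-19.5))"
```

```text
row [ -0.    0.1 -57.1] [-0.5531 -0.4353  0.1013] from [ 0.1447 -0.6077  0.2306] f [-0.4  0.1  0.1] w 1.002 t 0.1
```

>>> move_arm(
  moves=[
    [0, 0, -57.1, -0.553, -0.435, 0.03, 0.075],
    [0, 0, -57.1, -0.553, -0.435, 0.03, 0.075],
    [0, 0, -57.1, -0.553, -0.435, 0.03, 0.075],
    [0, 0, -57.1, -0.553, -0.435, 0.03, 0.075],
    [0, 0, -57.1, -0.553, -0.435, 0.03, 0.075],
    [0, 0, -57.1, -0.553, -0.435, 0.03, 0.075],
    [0, 0, -57.1, -0.553, -0.435, 0.03, 0.075],
    [0, 0, -57.1, -0.553, -0.435, 0.03, 0.075],
    [0, 0, -57.1, -0.553, -0.435, 0.03, 0.075],
    [0, 0, -57.1, -0.553, -0.435, 0.03, 0.075],
  ],
  grip_force=30,
)

```text
clock: 1.1
position: [0.3545, -0.1526, 0.2099]
ee_rot: [0.986, -0.169, 0.0, 0.0]
ft_force: [1.1, -0.8, 0.6]
grip_width: 0.875
```

```bash
python3 -c "
from h import *
go([.44,.0314,.13],down(-19.5))"
```

```text
row [ 0. -0. -0.] [ 0.0191 -0.202   0.0797] from [ 0.3545 -0.1526  0.2099] f [ 1.1 -0.8  0.6] w 0.875 t 1.1
```

>>> move_arm(
  moves=[
    [0, 0, 0, 0.019, -0.202, 0.07, 0.075],
    [0, 0, 0, 0.019, -0.202, 0.07, 0.075],
    [0, 0, 0, 0.019, -0.202, 0.07, 0.075],
    [0, 0, 0, 0.019, -0.202, 0.07, 0.075],
    [0, 0, 0, 0.019, -0.202, 0.07, 0.075],
    [0, 0, 0, 0.019, -0.202, 0.07, 0.075],
    [0, 0, 0, 0.019, -0.202, 0.07, 0.075],
    [0, 0, 0, 0.019, -0.202, 0.07, 0.075],
    [0, 0, 0, 0.019, -0.202, 0.07, 0.075],
  ],
)

```text
clock: 2.0
position: [0.4396, 0.0283, 0.1403]
ee_rot: [0.985, -0.17, 0.0, 0.0]
ft_force: [-0.5, 0.6, 0.3]
grip_width: 0.877
```

Run:
```python
from h import *
p=cams.camera_params('wrist'); im=cams.camera('wrist'); cv2.imwrite('pics/w1.png',im[:,:,::-1])
hsv=cv2.cvtColor(im[:,:,::-1].copy(),cv2.COLOR_BGR2HSV)
m=cv2.inRange(hsv,(5,70,110),(20,200,255))
for c in cv2.findContours(m,0,1)[0]:
    if cv2.contourArea(c)>1500:
        b=cv2.boxPoints(cv2.minAreaRect(c)); w=plane(p,b,.05)[:,:2]
        print(w.mean(0).round(4), [np.linalg.norm(w[i]-w[i-1]).round(4) for i in range(4)],
          [np.degrees(np.arctan2(*(w[i]-w[i-1])[::-1])).round(1) for i in range(4)])
go([.44,.0314,.012],down(-19.5))
```

```text
[ 0.4202 -0.1271] [np.float64(0.0792), np.float64(0.0474), np.float64(0.0744), np.float64(0.0522)] [np.float64(108.3), np.float64(33.0), np.float64(-68.9), np.float64(-142.8)]
[0.4377 0.0239] [np.float64(0.0499), np.float64(0.0465), np.float64(0.0499), np.float64(0.0497)] [np.float64(68.4), np.float64(-19.7), np.float64(-108.0), np.float64(160.3)]
row [ 0.  -0.1 -0.1] [-0.0008 -0.003   0.1283] from [0.4396 0.0285 0.1403] f [-0.8 -0.9 -0.1] w 0.879 t 2.05
```

View pics/w1.png

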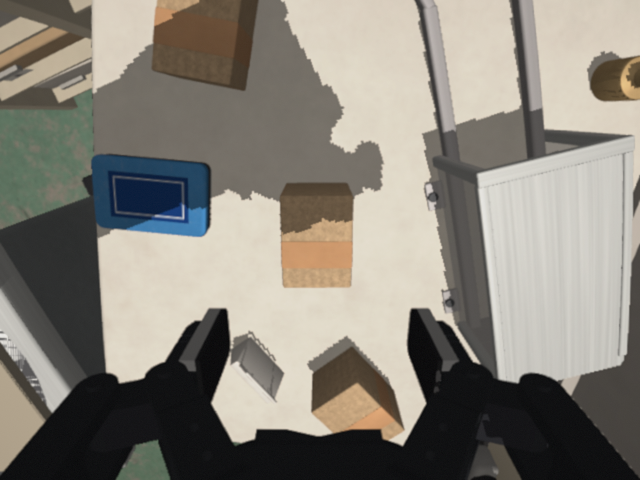

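The wrist view shows carton M centred in the jaws, with its top at (281–353, 195–288). The rails show at about x 430–455 and 513–545. I'll cross-check both numerically.

Run:
```python
from h import *
p=cams.camera_params('wrist')
w=plane(p,[(281,196),(352,196),(353,288),(282,288)],.05); print(w.round(4),w.mean(0))
r=plane(p,[(438,20),(456,130),(513,10),(527,125)],.012)[:,:2]
for q in r: print(q.round(4),'lane x,y',((q-LO)@LX).round(4),((q-LO)@LY).round(4))
q=plane(p,[(478,185),(634,137)],.085)[:,:2]
for q in q: print(q.round(4),'roof lane x,y',((q-LO)@LX).round(4),((q-LO)@LY).round(4))
go([.44,.0314,.012],down(-19.5))
```

```text
[[ 0.4294  0.0684  0.05  ]
 [ 0.4724  0.053   0.05  ]
 [ 0.4529 -0.0094  0.05  ]
 [ 0.4061  0.0073  0.05  ]] [0.44021962 0.02982888 0.05      ]
[0.5641 0.1382] lane x,y -0.0908 -0.0273
[0.5584 0.0651] lane x,y -0.0175 -0.0271
[0.614  0.1286] lane x,y -0.0852 0.0233
[0.6087 0.0518] lane x,y -0.0083 0.0241
[0.5389 0.0438] roof lane x,y 0.0053 -0.0448
[0.6282 0.0412] roof lane x,y 0.0008 0.0444
row [ 0.  -0.1 -0.1] [-0.0008 -0.003   0.1283] from [0.4396 0.0285 0.1403] f [-0.8 -0.9 -0.1] w 0.879 t 2.05
```

>>> move_arm(
  moves=[
    [0, 0, 0, -0.001, -0.002, 0.05, 0.075],
    [0, 0, 0, -0.001, -0.002, 0.09, 0.075],
    [0, 0, 0, -0.001, -0.002, 0.128, 0.075],
    [0, 0, 0, -0.001, -0.002, 0.128, 0.075],
    [0, 0, 0, -0.001, -0.002, 0.128, 0.03],
    [0, 0, 0, -0.001, -0.002, 0.128, 0.03],
    [0, 0, 0, -0.001, -0.002, 0.128, 0.03],
    [0, 0, 0, -0.001, -0.002, 0.128, 0.03],
    [0, 0, 0, -0.001, -0.002, 0.128, 0.03],
    [0, 0, 0, -0.001, -0.002, 0.128, 0.03],
  ],
  grip_force=30,
)

```text
clock: 3.05
position: [0.441, 0.0315, 0.0141]
ee_rot: [0.986, -0.17, 0.002, 0.0]
ft_force: [-2.1, -0.7, 10.3]
grip_width: 0.556
```

>>> move_arm(
  moves=[
    [0, 0, 0, 0, 0, -0.03, 0.03],
    [0, 0, 0, 0, 0, -0.07, 0.03],
    [0, 0, 0, 0, 0, -0.11, 0.03],
    [0, 0, 0, 0, 0, -0.11, 0.03],
    [0, 0, 0, 0, 0, -0.11, 0.03],
  ],
)

```text
clock: 3.55
position: [0.4403, 0.0313, 0.1235]
ee_rot: [0.985, -0.17, 0.002, 0.001]
ft_force: [-0.3, -0.5, -0.9]
grip_width: 0.556
```

```bash
python3 -c "
from h import *
go(lane(-.058,-.0005,.11),down(-4.6))"
```

```text
row [  0.1  -0.2 -14.9] [ 0.1152 -0.1174  0.0139] from [0.4403 0.0313 0.1235] f [-0.3 -0.5 -0.9] w 0.556 t 3.55
```

>>> move_arm(
  moves=[
    [0, 0, -14.9, 0.115, -0.117, 0.01, 0.03],
    [0, 0, -14.9, 0.115, -0.117, 0.01, 0.03],
    [0, 0, -14.9, 0.115, -0.117, 0.01, 0.03],
    [0, 0, -14.9, 0.115, -0.117, 0.01, 0.03],
    [0, 0, -14.9, 0.115, -0.117, 0.01, 0.03],
    [0, 0, -14.9, 0.115, -0.117, 0.01, 0.03],
    [0, 0, -14.9, 0.115, -0.117, 0.01, 0.03],
    [0, 0, -14.9, 0.115, -0.117, 0.01, 0.03],
  ],
)

```text
clock: 4.35
position: [0.5863, 0.1026, 0.1123]
ee_rot: [0.999, -0.041, 0.0, 0.001]
ft_force: [-0.4, -0.0, 0.0]
grip_width: 0.561
```

Run:
```python
from h import *
p=cams.camera_params('wrist'); im=cams.camera('wrist'); cv2.imwrite('pics/w2.png',im[:,:,::-1])
print(p)
go(lane(-.058,-.0005,.016),down(-4.6))
```

```text
{'fx': 367.2240717147048, 'fy': 367.2240717147048, 'cx': 318.3554981668491, 'cy': 241.57496801339423, 'dist_coeffs': array([-0.05922237,  0.        ,  0.        ,  0.        ,  0.        ]), 'xyz': array([0.59354984, 0.18489006, 0.25456115]), 'rotation': array([-0.16415421,  0.00623176, -0.04052611,  0.98558216])}
row [ 0.1 -0.  -0.1] [ 0.0016 -0.0009  0.0964] from [0.5864 0.1027 0.1124] f [ 0.1 -0.  -0.7] w 0.558 t 4.4
```

View pics/w2.png

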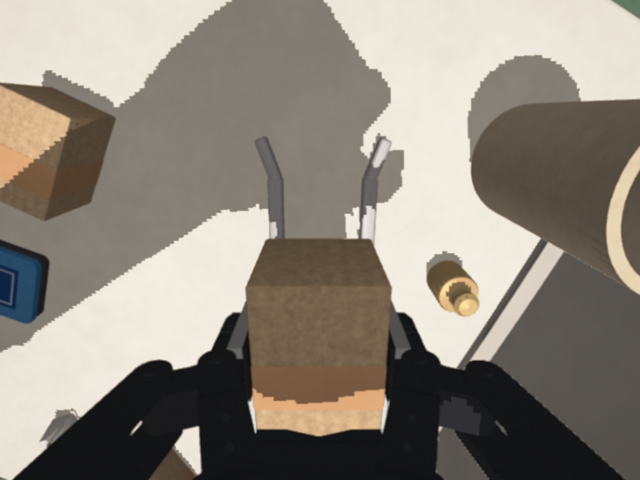

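The carton is held straight. Its rear top edge runs (247–390, 287) and its rear bottom edge (272–375, 240). The rail inner edges are near (283,185)/(284,238) and (362,185)/(361,238).

Run:
```python
from h import *
p=cams.camera_params('wrist')
def s(n,uv,z):
    for q in plane(p,uv,z)[:,:2]: print(n,((q-LO)@LX).round(4),((q-LO)@LY).round(4))
s('rail',[(283,185),(284,238),(362,185),(361,238)],.012)
s('bot',[(272,240),(375,240)],.098)
s('top',[(247,287),(390,287)],.148)
```

```text
rail -0.0965 -0.0248
rail -0.0594 -0.0253
rail -0.0964 0.0277
rail -0.0593 0.0284
bot -0.0869 -0.0223
bot -0.0868 0.0241
top -0.0879 -0.0244
top -0.0878 0.0216
```

>>> move_arm(
  moves=[
    [0, 0, 0, 0.0018, 0, 0.03, 0.03],
    [0, 0, 0, 0.0018, 0, 0.06, 0.03],
    [0, 0, 0, 0.0018, 0, 0.078, 0.03],
    [0, 0, 0, 0.0018, 0, 0.085, 0.03],
    [0, 0, 0, 0.0018, 0, 0.09, 0.03],
    [0, 0, 0, 0.0018, 0, 0.09, 0.03],
  ],
)

```text
clock: 5.0
position: [0.5889, 0.1036, 0.0225]
ee_rot: [0.999, -0.04, 0.0, -0.0]
ft_force: [0.8, -0.8, -0.9]
grip_width: 0.555
```

>>> move_arm(
  moves=[
    [0, 0, 0, 0, 0, 0.003, 0.03],
    [0, 0, 0, 0, 0, 0.006, 0.03],
    [0, 0, 0, 0, 0, 0.008, 0.03],
    [0, 0, 0, 0, 0, 0.008, 0.03],
  ],
)

```text
clock: 5.4
position: [0.5889, 0.1035, 0.0143]
ee_rot: [0.999, -0.04, 0.0, 0.0]
ft_force: [-1.2, -0.4, 1.1]
grip_width: 0.556
```

>>> move_arm(
  moves=[
    [0, 0, 0, 0, 0, 0, 0.062],
    [0, 0, 0, 0, 0, 0, 0.062],
    [0, 0, 0, 0, 0, 0, 0.062],
    [0, 0, 0, 0, 0, 0, 0.062],
    [0, 0, 0, 0, 0, -0.04, 0.062],
    [0, 0, 0, 0, 0, -0.08, 0.062],
    [0, 0, 0, 0, 0, -0.12, 0.062],
    [0, 0, 0, 0, 0, -0.12, 0.062],
  ],
)

```text
clock: 6.2
position: [0.5912, 0.1048, 0.1396]
ee_rot: [0.999, -0.04, 0.004, -0.001]
ft_force: [0.1, 0.2, -0.4]
grip_width: 0.725
```

```bash
python3 -c "
from h import *
go(lane(-.145,.001,.12),down(-4.6,-40))
print(manip.get_obs()['joint_pos'].round(2))"
```

```text
row [-40.1  -0.4  -0.2] [-0.0016 -0.0853  0.0197] from [0.5912 0.1048 0.1396] f [ 0.1  0.2 -0.4] w 0.725 t 6.2
[ 0.46  0.5  -0.92  1.61  0.42  1.23 -0.62]
```

>>> move_arm(
  moves=[
    [-8, 0, 0, -0.002, -0.045, 0.0, 0.0],
    [-16, 0, 0, -0.002, -0.085, 0.01, 0.0],
    [-24, 0, 0, -0.002, -0.085, 0.02, 0.0],
    [-32, 0, 0, -0.002, -0.085, 0.02, 0.0],
    [-40, 0, 0, -0.002, -0.085, 0.02, 0.0],
    [-40, 0, 0, -0.002, -0.085, 0.02, 0.0],
    [-40, 0, 0, -0.002, -0.085, 0.02, 0.0],
    [-40, 0, 0, -0.002, -0.085, 0.02, 0.0],
  ],
)

```text
clock: 7.0
position: [0.5937, 0.1883, 0.1137]
ee_rot: [0.939, -0.038, -0.014, 0.341]
ft_force: [-0.3, 0.2, 0.2]
grip_width: -0.006
```

Run:
```python
from h import *
im=cams.camera('side'); cv2.imwrite('pics/s2.png',im[:,:,::-1])
go(lane(-.115,.001,.02),down(-4.6,-40))
go(lane(-.03,.001,.02),down(-4.6,-40))
print(manip.get_obs()['joint_pos'].round(2))
```

```text
row [-0.1  0.  -0.1] [ 0.0024 -0.0395  0.0899] from [0.594  0.1876 0.1143] f [ 0.4 -0.5  0.1] w -0.004 t 7.05
row [-0.1  0.  -0.1] [0.0025 0.0257 0.1444] from [0.594  0.1876 0.1143] f [ 0.4 -0.5  0.1] w -0.004 t 7.05
[-0.25  0.81 -0.65  1.29  0.85  1.8  -1.03]
```

View pics/s2.png

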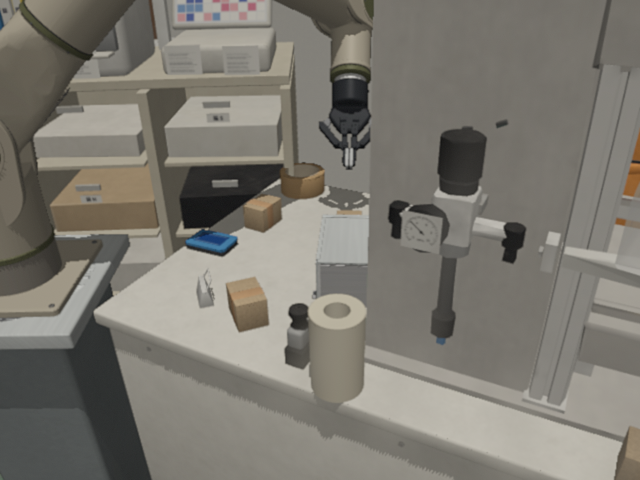

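Run:
```python
from h import *
im=cv2.imread('pics/top0.png'); p=cams.camera_params('top')
print(plane(p,[(150,240),(178,262),(150,292),(122,262)],.04).round(3)[:,:2])
p=cams.camera_params('wrist'); print(p['xyz'])
o=manip.get_obs(); print(R.from_quat(o['ee_rot']).inv().apply(p['xyz']-o['position']))
```

```text
[[0.548 0.342]
 [0.505 0.284]
 [0.447 0.334]
 [0.504 0.394]]
[0.60725265 0.34157478 0.17024603]
[ 0.00066651 -0.08266123 -0.14210914]
```

Run:
```python
from h import *
go(lane(-.118,.001,.05),down(-4.6,-30))
go(lane(-.118,.001,.02),down(-4.6,-30))
go(lane(-.01,.001,.02),down(-4.6,-30))
```

```text
row [ 9.9  0.  -0.1] [ 0.0024 -0.0225  0.065 ] from [0.594  0.1876 0.1143] f [ 0.4 -0.5  0.1] w -0.004 t 7.05
row [ 9.9  0.  -0.1] [ 0.0024 -0.0418  0.088 ] from [0.594  0.1876 0.1143] f [ 0.4 -0.5  0.1] w -0.004 t 7.05
row [ 9.9  0.  -0.1] [0.0025 0.041  0.1573] from [0.594  0.1876 0.1143] f [ 0.4 -0.5  0.1] w -0.004 t 7.05
```

>>> move_arm(
  moves=[
    [5, 0, 0, 0.0025, -0.0225, 0.065, 0],
    [9.9, 0, 0, 0.0025, -0.0225, 0.065, 0],
    [9.9, 0, 0, 0.0025, -0.042, 0.088, 0],
    [9.9, 0, 0, 0.0025, -0.042, 0.088, 0],
    [9.9, 0, 0, 0.0025, -0.036, 0.093, 0],
    [9.9, 0, 0, 0.0025, -0.03, 0.098, 0],
    [9.9, 0, 0, 0.0025, -0.024, 0.103, 0],
    [9.9, 0, 0, 0.0025, -0.018, 0.108, 0],
    [9.9, 0, 0, 0.0025, -0.012, 0.113, 0],
    [9.9, 0, 0, 0.0025, -0.006, 0.118, 0],
  ],
)

```text
clock: 8.05
position: [0.5903, 0.1167, 0.0201]
ee_rot: [0.965, -0.039, -0.01, 0.259]
ft_force: [0.2, 1.7, 1.1]
grip_width: 0.0
```

Run:
```python
from h import *
o=manip.get_obs();q=o['position'][:2]-LO;print(q@LX,q@LY,o['position'][2])
go(lane(-.01,.001,.02),down(-4.6,-30))
```

```text
-0.07151273354824128 0.0005881894508824237 0.020085603676271595
row [ 0.1 -0.  -0. ] [0.0004 0.0532 0.0309] from [0.5903 0.1167 0.0201] f [0.2 1.7 1.1] w 0.0 t 8.05
```

Contact at about 1.7 N; continuing the push.

>>> move_arm(
  moves=[
    [0, 0, 0, 0, 0.007, 0.004, 0],
    [0, 0, 0, 0, 0.014, 0.008, 0],
    [0, 0, 0, 0, 0.021, 0.012, 0],
    [0, 0, 0, 0, 0.028, 0.016, 0],
    [0, 0, 0, 0, 0.035, 0.02, 0],
    [0, 0, 0, 0, 0.042, 0.024, 0],
    [0, 0, 0, 0, 0.048, 0.028, 0],
    [0, 0, 0, 0, 0.053, 0.031, 0],
    [0, 0, 0, 0, 0.053, 0.031, 0],
  ],
)

```text
clock: 8.95
position: [0.5853, 0.0546, 0.0195]
ee_rot: [0.965, -0.039, -0.011, 0.26]
ft_force: [-0.3, -0.4, 0.6]
grip_width: -0.0
```

Run:
```python
from h import *
o=manip.get_obs();q=o['position'][:2]-LO;print(q@LX,q@LY,o['position'][2])
im=cams.camera('wrist'); cv2.imwrite('pics/w3.png',im[:,:,::-1])
go(lane(-.09,.001,.06),down(-4.6,-30))
go(lane(-.10,.001,.2),down(-4.6,0))
```

```text
-0.009203566650247835 0.0005314924184364487 0.01948848744681962
row [ 0.1  0.  -0. ] [ 0.0005 -0.049  -0.0753] from [0.5852 0.0553 0.0195] f [ 0.1  0.3 -0.8] w 0.002 t 9.0
row [30.1  0.  -0. ] [ 0.0005  0.0127 -0.2014] from [0.5852 0.0553 0.0195] f [ 0.1  0.3 -0.8] w 0.002 t 9.0
```

View pics/w3.png

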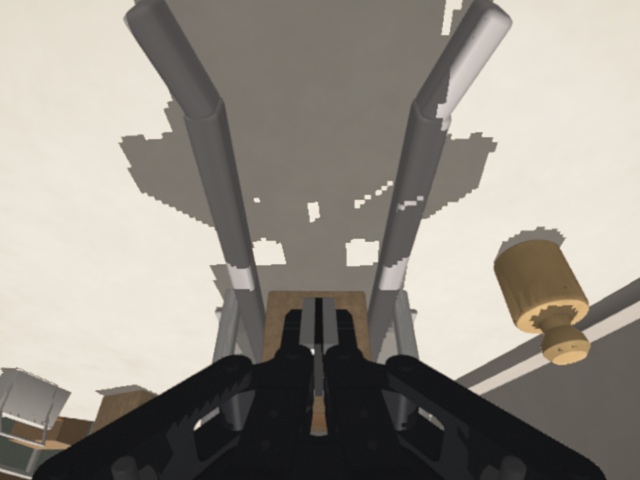

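Carton 1 sits straight under the guard between the rails, and the weight hasn't moved. Retreating.

>>> move_arm(
  moves=[
    [0, 0, 0, 0, -0.025, -0.037, 0],
    [0, 0, 0, 0, -0.049, -0.075, 0],
    [8, 0, 0, 0, -0.03, -0.12, 0.04],
    [16, 0, 0, 0, -0.02, -0.15, 0.075],
    [24, 0, 0, 0, 0.0, -0.18, 0.075],
    [30, 0, 0, 0, 0.012, -0.2, 0.075],
    [30, 0, 0, 0, 0.012, -0.2, 0.075],
    [30, 0, 0, 0, 0.012, -0.2, 0.075],
  ],
)

```text
clock: 9.8
position: [0.5926, 0.1446, 0.1986]
ee_rot: [0.999, -0.041, 0.0, 0.002]
ft_force: [-0.4, 0.4, 0.1]
grip_width: 0.88
```

Run:
```python
from h import *
go([.42,-.1265,.2],down(20.5))
```

```text
row [  0.2   0.  -25.2] [-0.1498  0.2843 -0.0006] from [0.5926 0.1446 0.1986] f [-0.4  0.4  0.1] w 0.88 t 9.8
```

>>> move_arm(
  moves=[
    [0, 0, -25.2, -0.15, 0.284, 0, 0.075],
    [0, 0, -25.2, -0.15, 0.284, 0, 0.075],
    [0, 0, -25.2, -0.15, 0.284, 0, 0.075],
    [0, 0, -25.2, -0.15, 0.284, 0, 0.075],
    [0, 0, -25.2, -0.15, 0.284, 0, 0.075],
    [0, 0, -25.2, -0.15, 0.284, 0, 0.075],
    [0, 0, -25.2, -0.15, 0.284, 0, 0.075],
    [0, 0, -25.2, -0.15, 0.284, 0, 0.075],
    [0, 0, -25.2, -0.15, 0.284, 0, 0.075],
    [0, 0, -25.2, -0.15, 0.284, 0.06, 0.075],
  ],
)

```text
clock: 10.8
position: [0.4243, -0.125, 0.1524]
ee_rot: [0.984, 0.18, 0.003, 0.004]
ft_force: [1.2, -1.5, -1.0]
grip_width: 0.881
```

Run:
```python
from h import *
p=cams.camera_params('wrist'); im=cams.camera('wrist'); cv2.imwrite('pics/w4.png',im[:,:,::-1])
go([.42,-.1265,.014],down(20.5))
```

```text
row [-0.1  0.2  0.3] [0.0007 0.0039 0.1285] from [ 0.4185 -0.1232  0.1425] f [-7.4  0.9 -8.2] w 0.879 t 10.85
```

View pics/w4.png

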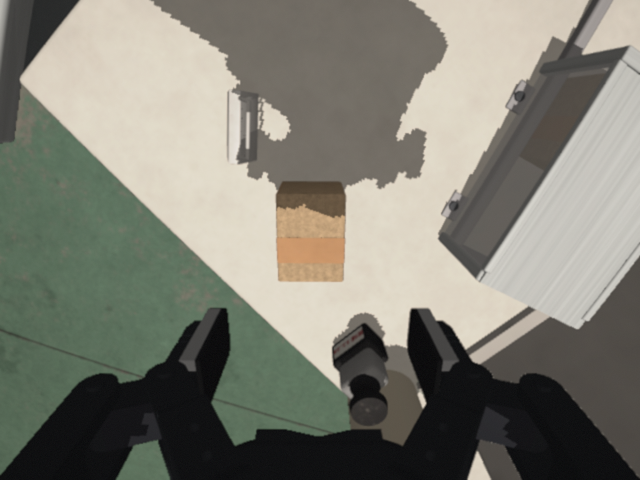

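The carton's top is at (277–345, 193–282). The stamp is beyond it near (362,365), so I'll check its distance before descending.

Run:
```python
from h import *
o=manip.get_obs(); p=cams.camera_params('wrist')
f=lambda uv,z:R.from_quat(o['ee_rot']).inv().apply(plane(p,uv,z)-o['position']).round(4)
w=plane(p,[(277,193),(345,193),(344,282),(278,282)],.05); print(w.mean(0)); print(f([(277,193),(345,193),(344,282),(278,282)],.05))
print('stamp far knob top',f([(369,405)],.088),'base block near corner at z~.03',f([(335,350),(380,325)],.03))
go([.42,-.1265,.014],down(20.5),o)
```

```text
[ 0.41252277 -0.12144535  0.05      ]
[[-0.0265 -0.0352  0.0927]
 [ 0.0176 -0.0352  0.0925]
 [ 0.0183  0.028   0.0924]
 [-0.0281  0.0281  0.0926]]
stamp far knob top [[0.0346 0.102  0.0542]] base block near corner at z~.03 [[0.0139 0.0987 0.1123]
 [0.0495 0.0752 0.1122]]
row [-0.1  0.2  0.3] [0.0007 0.0039 0.1285] from [ 0.4185 -0.1232  0.1425] f [-7.4  0.9 -8.2] w 0.879 t 10.85
```

>>> move_arm(
  moves=[
    [0, 0, 0, 0, 0.002, 0.04, 0.075],
    [0, 0, 0, 0, 0.002, 0.08, 0.075],
    [0, 0, 0, 0, 0.002, 0.11, 0.075],
    [0, 0, 0, 0, 0.002, 0.127, 0.075],
    [0, 0, 0, 0, 0.002, 0.127, 0.03],
    [0, 0, 0, 0, 0.002, 0.127, 0.03],
    [0, 0, 0, 0, 0.002, 0.127, 0.03],
    [0, 0, 0, 0, 0.002, 0.127, 0.03],
    [0, 0, 0, 0, 0.002, 0.127, 0.03],
    [0, 0, 0, 0, 0.002, 0.127, 0.03],
  ],
)

```text
clock: 11.85
position: [0.4212, -0.128, 0.0226]
ee_rot: [0.984, 0.179, 0.0, 0.001]
ft_force: [0.5, -0.3, 4.3]
grip_width: 0.552
```

>>> move_arm(
  moves=[
    [0, 0, 0, 0, 0, -0.03, 0.03],
    [0, 0, 0, 0, 0, -0.07, 0.03],
    [0, 0, 0, 0, 0, -0.11, 0.03],
    [0, 0, 0, 0, 0, -0.15, 0.03],
    [0, 0, 0, 0, 0, -0.18, 0.03],
    [0, 0, 0, 0, 0, -0.18, 0.03],
  ],
)

```text
clock: 12.45
position: [0.4228, -0.1279, 0.2057]
ee_rot: [0.984, 0.179, 0.002, 0.003]
ft_force: [-0.1, -0.1, -1.3]
grip_width: 0.556
```

```bash
python3 -c "
from h import *
go(lane(-.06,.0005,.2),down(-4.6))"
```

```text
row [ 0.4 -0.2 25.2] [ 0.2378 -0.1598  0.0051] from [ 0.4228 -0.1279  0.2057] f [-0.1 -0.1 -1.3] w 0.556 t 12.45
```

>>> move_arm(
  moves=[
    [0, 0, 25.2, 0.238, -0.16, 0, 0.03],
    [0, 0, 25.2, 0.238, -0.16, 0, 0.03],
    [0, 0, 25.2, 0.238, -0.16, 0, 0.03],
    [0, 0, 25.2, 0.238, -0.16, 0, 0.03],
    [0, 0, 25.2, 0.238, -0.16, 0, 0.03],
    [0, 0, 25.2, 0.238, -0.16, 0, 0.03],
    [0, 0, 25.2, 0.238, -0.16, 0, 0.03],
    [0, 0, 25.2, 0.238, -0.16, 0, 0.03],
    [0, 0, 25.2, 0.238, -0.16, 0, 0.03],
    [0, 0, 25.2, 0.238, -0.16, 0, 0.03],
  ],
)

```text
clock: 13.45
position: [0.5871, 0.1052, 0.2008]
ee_rot: [0.999, -0.041, -0.001, 0.001]
ft_force: [0.5, -0.0, -1.5]
grip_width: 0.561
```

```bash
python3 -c "
from h import *
go(lane(-.06,.0005,.1),down(-4.6))"
```

```text
row [ 0.2  0.1 -0.1] [ 0.0023 -0.0005  0.1008] from [0.5871 0.1052 0.2008] f [ 0.5 -0.  -1.5] w 0.561 t 13.45
```

>>> move_arm(
  moves=[
    [0, 0, 0, 0.002, 0, 0.04, 0.03],
    [0, 0, 0, 0.002, 0, 0.08, 0.03],
    [0, 0, 0, 0.002, 0, 0.12, 0.03],
    [0, 0, 0, 0.002, 0, 0.15, 0.03],
    [0, 0, 0, 0.002, 0, 0.162, 0.03],
    [0, 0, 0, 0.002, 0, 0.162, 0.03],
    [0, 0, 0, 0.002, 0, 0.162, 0.03],
  ],
)

```text
clock: 14.15
position: [0.5903, 0.1053, 0.0412]
ee_rot: [0.999, -0.041, 0.001, 0.001]
ft_force: [0.8, -0.3, -0.4]
grip_width: 0.559
```

Run:
```python
from h import *
p=cams.camera_params('wrist'); im=cams.camera('wrist'); cv2.imwrite('pics/w5.png',im[:,:,::-1])
go(lane(-.06,.0003,.0225),down(-4.6))
```

```text
row [ 0.1 -0.2 -0.1] [-0.0015  0.0004  0.0191] from [0.5905 0.1056 0.0416] f [ 0.3  0.1 -1.5] w 0.556 t 14.2
```

View pics/w5.png

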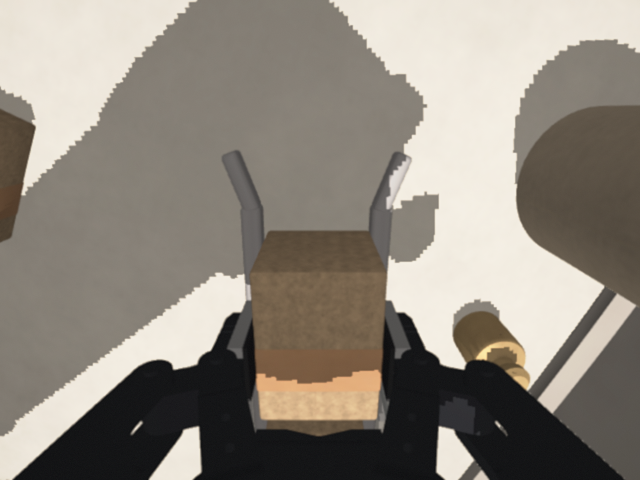

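The carton's rear bottom edge spans 267–375 and the rails' inner edges are at about 263 and 371, so it sits roughly 1.5–2 mm to the right. That agrees with the computed −1.5 mm shift.

>>> move_arm(
  moves=[
    [0, 0, 0, -0.0016, 0, 0, 0.03],
    [0, 0, 0, -0.0016, 0, 0, 0.03],
    [0, 0, 0, -0.0016, 0, 0.006, 0.03],
    [0, 0, 0, -0.0016, 0, 0.012, 0.03],
    [0, 0, 0, -0.0016, 0, 0.017, 0.03],
    [0, 0, 0, -0.0016, 0, 0.019, 0.03],
    [0, 0, 0, -0.0016, 0, 0.019, 0.03],
  ],
)

```text
clock: 14.9
position: [0.5877, 0.1057, 0.0223]
ee_rot: [0.999, -0.04, -0.0, 0.002]
ft_force: [-11.8, -5.6, 26.0]
grip_width: 0.555
```

>>> move_arm(
  moves=[
    [0, 0, 0, 0, 0, -0.002, 0.03],
    [0, 0, 0, 0, 0, -0.003, 0.03],
    [0, 0, 0, 0, 0, -0.003, 0.03],
  ],
)

```text
clock: 15.2
position: [0.5877, 0.1059, 0.0233]
ee_rot: [0.999, -0.04, -0.0, 0.001]
ft_force: [-0.5, 0.2, -1.4]
grip_width: 0.558
```

Run:
```python
from h import *
im=cams.camera('wrist'); t=cams.camera('top')
a=cv2.resize(im[200:460,200:440],None,fx=1.7,fy=1.7); b=cv2.resize(t[160:260,220:340],None,fx=3.2,fy=3.2)
b=cv2.copyMakeBorder(b,0,a.shape[0]-b.shape[0],0,0,0)
cv2.imwrite('pics/c6.png',np.hstack([a,b])[:,:,::-1])
go(lane(-.06,.0003,.0225),down(-4.6))
```

```text
row [ 0.1  0.  -0. ] [0.0015 0.0004 0.0007] from [0.5876 0.1058 0.0232] f [-0.2 -0.6 -2.6] w 0.559 t 15.3
```

View pics/c6.png

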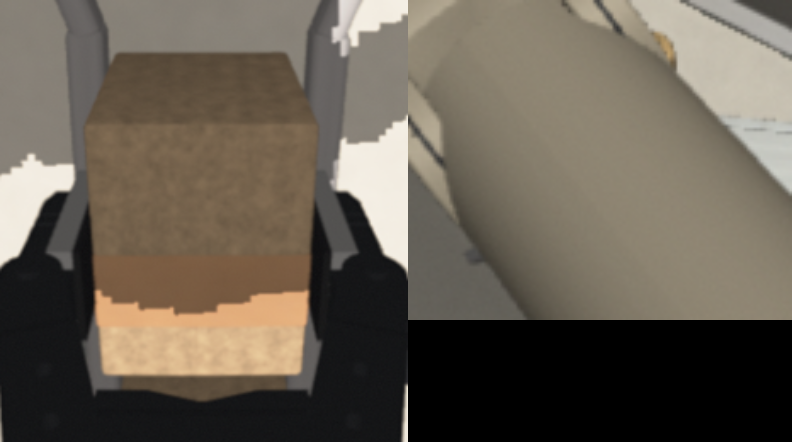

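Carton 2 hangs free between the rails, about 1 mm left of centre. I'll centre it, set it down and release.

>>> move_arm(
  moves=[
    [0, 0, 0, 0.0013, 0, 0.0, 0.03],
    [0, 0, 0, 0.0013, 0, 0.0008, 0.03],
    [0, 0, 0, 0.0013, 0, 0.0008, 0.062],
    [0, 0, 0, 0.0013, 0, 0.0008, 0.062],
    [0, 0, 0, 0.0013, 0, 0.0008, 0.062],
    [0, 0, 0, 0.0013, 0, 0.0008, 0.062],
    [0, 0, 0, 0.0013, 0, -0.04, 0.062],
    [0, 0, 0, 0.0013, 0, -0.08, 0.062],
    [0, 0, 0, 0.0013, 0, -0.12, 0.062],
    [0, 0, 0, 0.0013, 0, -0.12, 0.062],
  ],
)

```text
clock: 16.3
position: [0.5916, 0.1073, 0.1492]
ee_rot: [0.999, -0.04, 0.004, 0.0]
ft_force: [0.6, 1.2, 0.1]
grip_width: 0.73
```

Run:
```python
from h import *
im=cams.camera('wrist'); cv2.imwrite('pics/w6.png',im[:,:,::-1])
p=cams.camera_params('wrist')
hsv=cv2.cvtColor(im[:,:,::-1].copy(),cv2.COLOR_BGR2HSV)
go(lane(-.145,.001,.12),down(-4.6,-40))
```

```text
row [-39.9  -0.3  -0.1] [-0.0007 -0.0837  0.0262] from [0.5905 0.1065 0.1463] f [ 0.3  0.3 -0.8] w 0.733 t 16.35
```

View pics/w6.png

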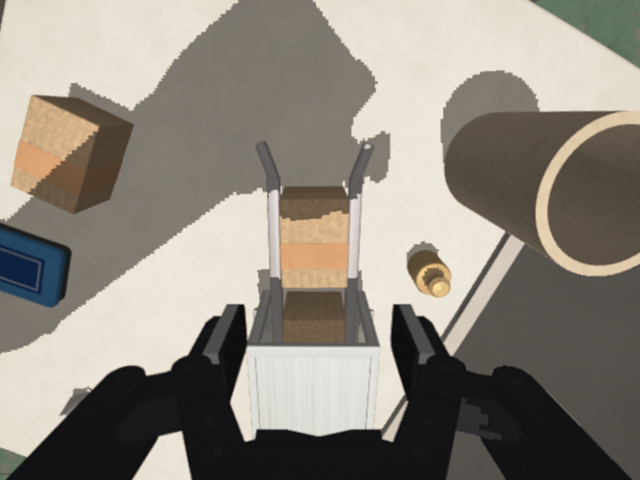

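Both cartons are straight in the lane. Carton 2 is between the rails at (280–349, 190–287) and carton 1 is under the lip. That makes 11 pictures viewed, so I'll keep the last for the end. Now for the final push.

>>> move_arm(
  moves=[
    [-8, 0, 0, -0.001, -0.045, 0.0, 0.0],
    [-16, 0, 0, -0.001, -0.084, 0.01, 0.0],
    [-24, 0, 0, -0.001, -0.084, 0.026, 0.0],
    [-32, 0, 0, -0.001, -0.084, 0.026, 0.0],
    [-35, 0, 0, -0.001, -0.084, 0.026, 0.0],
    [-35, 0, 0, -0.001, -0.084, 0.026, 0.0],
    [-35, 0, 0, -0.001, -0.084, 0.026, 0.0],
    [-35, 0, 0, -0.001, -0.084, 0.026, 0.0],
  ],
)

```text
clock: 17.15
position: [0.5956, 0.1882, 0.1176]
ee_rot: [0.953, -0.04, -0.012, 0.301]
ft_force: [-0.1, 0.4, 0.8]
grip_width: 0.004
```

Run:
```python
from h import *
for x,z in((-.125,.05),(-.125,.02),(-.04,.02)): go(lane(x,.001,z),down(-4.6,-35))
```

```text
row [ 0.   0.  -0.1] [ 0.0009 -0.0239  0.0657] from [0.5956 0.1882 0.1176] f [-0.1  0.4  0.8] w 0.004 t 17.15
row [ 0.   0.  -0.1] [ 0.0009 -0.0412  0.0903] from [0.5956 0.1882 0.1176] f [-0.1  0.4  0.8] w 0.004 t 17.15
row [ 0.   0.  -0.1] [0.0011 0.0284 0.1391] from [0.5956 0.1882 0.1176] f [-0.1  0.4  0.8] w 0.004 t 17.15
```

>>> move_arm(
  moves=[
    [0, 0, 0, 0.001, -0.024, 0.066, 0],
    [0, 0, 0, 0.001, -0.024, 0.066, 0],
    [0, 0, 0, 0.001, -0.041, 0.09, 0],
    [0, 0, 0, 0.001, -0.041, 0.09, 0],
    [0, 0, 0, 0.001, -0.034, 0.095, 0],
    [0, 0, 0, 0.001, -0.027, 0.1, 0],
    [0, 0, 0, 0.001, -0.02, 0.105, 0],
    [0, 0, 0, 0.001, -0.013, 0.11, 0],
    [0, 0, 0, 0.001, -0.006, 0.115, 0],
    [0, 0, 0, 0.001, 0.001, 0.12, 0],
  ],
)

```text
clock: 18.15
position: [0.5904, 0.1196, 0.0204]
ee_rot: [0.953, -0.038, -0.012, 0.301]
ft_force: [0.6, 2.0, 2.6]
grip_width: -0.001
```

Run:
```python
from h import *
o=manip.get_obs();q=o['position'][:2]-LO;print(q@LX,q@LY,o['position'][2])
for x in (-.01,.01,.02): go(lane(x,.001,.02),down(-4.6,-35))
```

```text
-0.07435062939130337 0.0004191696829048894 0.020383820976028175
row [ 0.1 -0.  -0. ] [0.0006 0.0524 0.0373] from [0.5904 0.1196 0.0204] f [0.6 2.  2.6] w -0.001 t 18.15
row [ 0.1 -0.  -0. ] [0.0006 0.0688 0.0488] from [0.5904 0.1196 0.0204] f [0.6 2.  2.6] w -0.001 t 18.15
row [ 0.1 -0.  -0. ] [0.0006 0.077  0.0545] from [0.5904 0.1196 0.0204] f [0.6 2.  2.6] w -0.001 t 18.15
```

>>> move_arm(
  moves=[
    [0, 0, 0, 0, 0.007, 0.005, 0],
    [0, 0, 0, 0, 0.014, 0.01, 0],
    [0, 0, 0, 0, 0.021, 0.015, 0],
    [0, 0, 0, 0, 0.028, 0.02, 0],
    [0, 0, 0, 0, 0.035, 0.025, 0],
    [0, 0, 0, 0, 0.042, 0.03, 0],
    [0, 0, 0, 0, 0.048, 0.034, 0],
    [0, 0, 0, 0, 0.053, 0.038, 0],
    [0, 0, 0, 0, 0.053, 0.038, 0],
  ],
)

```text
clock: 19.05
position: [0.5849, 0.0534, 0.0192]
ee_rot: [0.952, -0.039, -0.012, 0.302]
ft_force: [-0.0, -0.0, 0.9]
grip_width: 0.001
```

>>> move_arm(
  moves=[
    [0, 0, 0, 0, 0.002, 0.0014, 0],
    [0, 0, 0, 0, 0.004, 0.0028, 0],
    [0, 0, 0, 0, 0.006, 0.0042, 0],
    [0, 0, 0, 0, 0.008, 0.0056, 0],
    [0, 0, 0, 0, 0.01, 0.007, 0],
    [0, 0, 0, 0, 0.01, 0.007, 0],
  ],
)

```text
clock: 19.65
position: [0.5839, 0.0422, 0.0192]
ee_rot: [0.953, -0.039, -0.012, 0.302]
ft_force: [0.3, -0.5, -0.5]
grip_width: 0.003
```

Run:
```python
from h import *
o=manip.get_obs();q=o['position'][:2]-LO;print(q@LX,q@LY,o['position'][2],o['ft_force'])
```

```text
0.0033048996611128776 0.00020779123166724304 0.01920876401560921 [ 0.31232335 -0.48537518 -0.46605205]
```

>>> move_arm(
  moves=[
    [0, 0, 0, 0, 0.001, 0.0007, 0],
    [0, 0, 0, 0, 0.002, 0.0014, 0],
    [0, 0, 0, 0, 0.003, 0.0021, 0],
    [0, 0, 0, 0, 0.004, 0.0028, 0],
  ],
)

```text
clock: 20.05
position: [0.5836, 0.038, 0.0193]
ee_rot: [0.953, -0.038, -0.012, 0.301]
ft_force: [0.5, 1.9, 0.5]
grip_width: 0.0
```

>>> move_arm(
  moves=[
    [0, 0, 0, 0, 0.001, 0.0007, 0],
    [0, 0, 0, 0, 0.002, 0.0014, 0],
  ],
)

```text
clock: 20.25
position: [0.5836, 0.0362, 0.0193]
ee_rot: [0.953, -0.038, -0.012, 0.301]
ft_force: [0.4, 6.2, 1.3]
grip_width: -0.001
```

>>> move_arm(
  moves=[
    [0, 0, 0, 0, 0.001, 0.0007, 0],
    [0, 0, 0, 0, 0.001, 0.0007, 0],
  ],
)

```text
clock: 20.45
position: [0.5836, 0.0362, 0.0193]
ee_rot: [0.953, -0.038, -0.011, 0.3]
ft_force: [0.4, 7.0, -0.9]
grip_width: 0.003
```

>>> move_arm(
  moves=[
    [0, 0, 0, 0, 0.001, 0.0007, 0],
    [0, 0, 0, 0, 0.0015, 0.001, 0],
    [0, 0, 0, 0, 0.0015, 0.001, 0],
  ],
)

```text
clock: 20.75
position: [0.5836, 0.0361, 0.0193]
ee_rot: [0.954, -0.037, -0.011, 0.299]
ft_force: [0.5, 12.1, -0.0]
grip_width: -0.003
```

Run:
```python
from h import *
o=manip.get_obs();q=o['position'][:2]-LO;print(q@LX,q@LY,o['position'][2],o['ft_force'])
go(lane(-.09,.001,.06),down(-4.6,-35))
go(lane(-.10,.001,.2),down(-4.6,0))
```

```text
0.009398973958749552 0.0003717459858270626 0.019301439308156986 [ 0.47619674 12.12727914 -0.01501127]
row [-0.2 -0.2  0.1] [ 0.001  -0.0584 -0.0901] from [0.5836 0.0361 0.0193] f [ 0.5 12.1 -0. ] w -0.003 t 20.75
row [34.8 -0.1  0.2] [ 0.0012  0.0133 -0.2108] from [0.5836 0.0361 0.0193] f [ 0.5 12.1 -0. ] w -0.003 t 20.75
```

>>> move_arm(
  moves=[
    [0, 0, 0, 0, -0.025, -0.0175, 0],
    [0, 0, 0, 0, -0.05, -0.035, 0],
    [0, 0, 0, 0, -0.058, -0.09, 0],
    [8, 0, 0, 0, -0.05, -0.12, 0.02],
    [16, 0, 0, 0, -0.04, -0.15, 0.04],
    [24, 0, 0, 0, -0.01, -0.17, 0.04],
    [32, 0, 0, 0, 0.0, -0.18, 0.04],
    [35, 0, 0, 0, 0.0, -0.18, 0.04],
    [35, 0, 0, 0, 0.0, -0.18, 0.04],
    [35, 0, 0, 0, 0.0, -0.18, 0.04],
  ],
)

```text
clock: 21.75
position: [0.5911, 0.1353, 0.1662]
ee_rot: [0.999, -0.04, -0.001, 0.002]
ft_force: [-0.1, 0.7, 0.0]
grip_width: 0.467
```

Run:
```python
from h import *
p=cams.camera_params('wrist'); im=cams.camera('wrist'); t=cams.camera('top')
cv2.imwrite('pics/wf.png',im[:,:,::-1]); cv2.imwrite('pics/tf.png',t[:,:,::-1])
for n,X in dict(topedge=[(.018,-.024,.05),(.018,.024,.05)],botedge=[(.018,-.024,0),(.018,.024,0)]).items():
    print(n,proj(p,[lane(*x) for x in X]).round(1).tolist())
a=cv2.resize(im,(480,360)); b=cv2.resize(t[150:400,150:500],(320,229)); b=cv2.copyMakeBorder(b,0,360-229,0,0,0)
cv2.imwrite('pics/final.png',np.hstack([a,b])[:,:,::-1])
o=manip.get_obs(); print(o['position'],o['ft_force'],o['clock'])
```

```text
topedge [[289.3, 356.1], [346.5, 356.1]]
botedge [[293.1, 324.2], [342.8, 324.2]]
[0.5908089  0.137093   0.16609264] [ 0.12878392 -0.76701316 -0.48857846] 21.85
```

View pics/final.png

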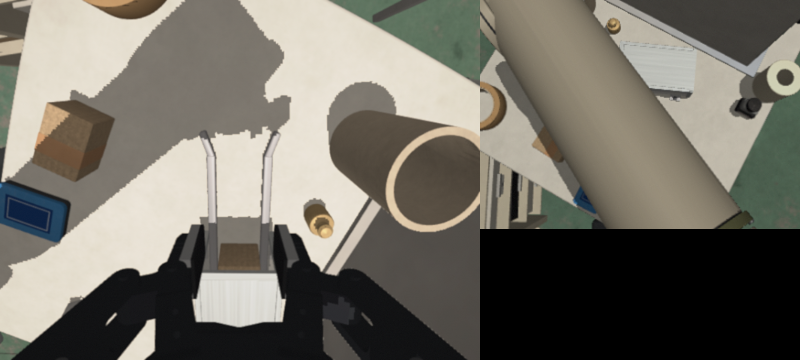

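The rear bottom edge of carton 2 appears at row ~325, columns 293–347. I predicted row 324 for a rear face at lane x = 18 mm, so the fit is right. The third carton, the weight and the stamp are standing where they were.

```bash
python3 -c "
from workcell import manip
print(manip.hand_in())"
```

```text
the job is handed in; nothing more can be done
None
```

Both cartons are loaded in the labelling lane, and I handed the job in at about 22 s. I placed the middle carton between the rails and pushed it under the guard. The right-hand carton went in behind it, and I pushed both in with shut, tilted fingers until they stopped.

**Final checks:**
- **At the stop:** the push force rose from 6 N to 12 N with no further movement. The finger position puts the second carton's rear face about 18 mm inside the lip, which is where two 66 mm cartons against the stop should end.
- **Picture after retreat:** the second carton's rear bottom edge was seen at row 325, against 324 predicted, and it sits straight between the rails. The first carton and the contact between the two are hidden by the roof, so that part rests on the push force and the position.
- **Everything else:** the third carton, the weight and the stamp looked unmoved in the last pictures. The arm hid part of the top view, and I checked this by eye only. The arm was clear of everything at hand-in.

**One thing went wrong on the way:** while I was setting the second carton down, the tool read 26 N upward and 12 N sideways, because the carton was about 1 mm off centre and pressed too low. I raised it, re-centred it and released it without further trouble.

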